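Close up the inspection fixture: hang the magnifier, fit the cover

TASK

Inspection of this tray of parts is finished. First lift the framed magnifier off its slanted easel over the fixture and hang it by its orange loop on the steel bar of the rail stand, so that it hangs freely and still, let go of; then lower the blue cover plate over the fixture's two pins until it lies flush on the fixture. Leave the white bottle, the grey tube and the red bin where they stand.

Things in the scene. Friction and masses are not known exactly. Their poses are not given: they have to be found in the camera images.
- magnifier: Framed magnifier, loose, 0.16 kg, 12 mm thick (x), 130 wide (y), 170 tall (z); origin: centre of its lower edge. Black frame with lens from z 0 to 100; above it an orange loop: uprights at y +-44 (12 wide), grip bar 100 wide, z 142 to 170, 12 thick. Starts on the fixture's easel, its z axis leaning about 35 degrees from vertical to the fixture's -x, over the tray.
- loop (a point): Magnifier's point (0, 0, 142 mm), axes as the magnifier: apex of the loop's window, where it hangs. The window is open from z 100 to 142 mm, 76 mm wide; its upper side is a roof falling 40 degrees to either side, so it centres itself on a bar.
- rail: Hanging rail stand, fixed. Origin on the table below the bar. Steel bar, diameter 14 mm, along its x, axis 200 mm high, from a free end at x = -50 mm (robot side, red ball of diameter 22 mm on it) to a post (18 x 22 mm, 209 mm tall) at x = 90 to 108 mm; foot 100 x 120 x 12 mm centred at x = 90 mm. A loop goes on over the free end only.
- bar (a point): Point on the bar's axis above the rail's origin, 200 mm above the table; its x runs along the bar from free end (-50 mm) to post (90 mm). A hung magnifier has its loop point about 9 mm above the axis.
- fixture: Inspection fixture, fixed. Origin on the table below the tray's centre. Grey block 140 (x) x 180 (y) x 22 mm round a white parts tray. On its +x side (the robot's) a blue easel: ledge at (140, 0, 35 mm), 110 wide, with a 12 mm lip on its upper side, and two back strips (y +-45, 18 wide, 85 long) leaning 35 degrees from vertical to -x; their tops are at x = 80, z = 97 mm.
- seat (a point): Centre of the fixture block's top face, 22 mm above the table; axes as the fixture. Two steel pins, diameter 12 mm, tapered at the top, stand 25 mm above it at x = 0, y = +-65 mm. The cover's origin comes here.
- cover: Blue cover plate, loose, about 0.4 kg, 120 (x) x 160 (y) x 8 mm. Origin at the centre of its underside. Two through holes, diameter 16 mm, at x = 0, y = +-65 mm. Black bridge handle on top: a bar 14 mm wide (x), 80 mm long (y), from z 30 to 50 mm, on two feet at y = +-34 mm. It fits either way round. Starts flat on the table.
- grip (a point): Centre of the cover's handle bar, 40 mm above the cover's underside.
- bottle: Bystander: white bottle, diameter 42 mm, 140 mm tall; origin at the centre of its foot.
- tube: Bystander: grey tube, diameter 48 mm, 100 mm tall, with coloured ties standing to about 145 mm; origin at the centre of its foot.
- bin: Bystander: red open bin 100 (x) x 90 (y) x 60 mm; origin under its middle.
Mind the look-alikes: they are no part of the job. What is shaped like the rail but purple is not meant. There is more than one size of the magnifier; the one meant has the size given above.

How it is judged:
By the outcome, as a careful person would: the job done as asked, in the order asked, and still so for the second after the job is handed in, with the robot touching nothing.
It also fails if it takes over 64 s, if anything falls off the work surface, if the arm or the gripper's body presses on something with over 40 N, if the wrist force passes 120 N, or if a joint passes its speed limit or range.

ROBOT

A 6-joint arm with a two-finger parallel gripper is mounted at the origin on the work surface. World frame = base frame: x ahead of the robot, y to its left, z up, the work surface at z = 0. Lengths are in m, angles in rad, forces in N, time in s.
With the tool pointing down it reaches from about 0.35 to 1 m from the base axis. Payload 7.1 kg.
Tool frame: the origin (TCP) lies between the finger pads; the fingertips stand 17 mm ahead of it and the grasp point (between the pads) lies 2 mm behind it (manip.tip_extent is the distance from the TCP to the fingertips, in m); z points along the fingers, y is the line along which they close (so a half turn about z gives the same grasp; the last joint's range is limited). The gripper opens to 85 mm and grips with 20 to 120 N. Pads are 22 mm wide; open, the fingers measure 114 mm over their backs; the gripper's body (76 mm by 85 mm) begins 54 mm behind the grasp point. The pads swing forward as they close: fully open they stand 13 mm farther back than shut.
Start: joints at [-1.286, 0.423, 1.63, -0, 1.089, -0.019], TCP at [0.187, -0.596, 0.248] pointing down, gripper open.
Joint ranges: [-3, 3], [-0.9, 2.11], [0.09, 2.58], [-1.31, 4.45], [0.11, 2.69], [-2.54, 2.54]. Speed limits (rad/s): [2.39, 2.39, 3.01, 3.14, 3.14, 3.14].

INTERFACE

Orientations are given as a unit quaternion [x, y, z, w].
In Python, from station import manip gives the robot as it stands. The module is installed in compiled form; this text tells all that it offers.
- The arm moves only by the tool step_arm, never from a script. Its argument "increments" is a list of rows, each a list of 6 numbers: the shift along the tool's x, y, z normalised to -1 to 1, where 1 is 1000 mm, then the turn, a rotation vector about the tool's x, y, z normalised to -1 to 1, where 1 is 360 degrees. In form: [[x, y, z, ax, ay, az], ...]. A call has 1 to 20 rows; each row shifts and turns the commanded pose from where the row before left it, along the tool's axes as they then stand; what a row does not reach is not made up. A row lasts 1/10 s, in which the tool goes at most 50 mm and 8.59 degrees, less where a joint would pass 70% of its speed; a pose out of reach is approached as far as the arm can. A call with a number of a shift or a turn outside -1 to 1 is refused whole. A call with a gripper value outside its range is refused whole. "claw" is the closure, from -1 (fully open) to 1 (shut), set as the call begins (left out, the last holds). The fingers move at their own pace and stop on an object; "force" is the grip in N (left out, the last holds). Time passes only in rows, so rows that do not move let the fingers close. It gives the time, the measured TCP pose, the force, the opening and the grip force at its end, in the units of the state.
- manip.get_obs(): the state, without advancing time (a new reading comes with each control period).
- manip.capture(name): name is "scene" or "top"; returns (picture, depth): 420x560x3 uint8, red, green, blue; 420x560 float32, m along the optical axis (not along the pixel's ray), 0 where there is no reading.
- manip.get_calibration(name): a dict with "mtx" (3x3 intrinsics, pixels), "rvec" (rotation vector, rad) and "tvec" (3), from world to camera coordinates, as OpenCV has them. Camera axes: x right, y down, z forward; pixel columns grow to the right and rows downward; lengths in m; the calibration is good to about 2 mm. A picture is of the moment at which its call begins. get_calibration takes no time and is no camera call.
- manip.close_job(): hands the job in; it is judged then, once.
The state is a dict: "time_s": time; "q": joint angles; "qd": joint speeds; "joint_torque": joint torques, N m; "eef_pos": TCP position; "tcp_rot": TCP orientation; "ft_force": force on the tool from outside, world axes, zero at the start; "moment": the same for the moment, N m; "opening": opening from 0.0 (shut) to 1.0 (fully open); "grip_force": force on a finger pad.
Only numpy, scipy, OpenCV 4.12 (cv2) and the standard library are available. Lean on these libraries where they do the work, as an engineer would, in place of code of your own. Each camera call takes 0.05 s, during which the arm holds its last target. There are 200 camera calls.

## Working session

There is one attempt and no reset: what is moved stays moved. The work goes in short steps, Python scripts to look and compute and a tool call to move; the robot and the scene stay as the last step left them, time stands still between calls to the robot, and variables do not carry over. Pictures are saved under pics/ and viewed, at most 10 in all, crops included, and the job is handed in when it is done.

Besides the shell and the picture viewer there is one more tool, called in YAML: its name, and indented under it one key for each argument. step_arm: Moves the arm, as the interface text tells. Its arguments: {"type":"object","properties":{"increments":{"type":"array","items":{"type":"array","items":{"type":"number"}}},"claw":{"type":"number"},"force":{"type":"number"}},"required":["increments"]}

```bash
mkdir -p pics
cat > h.py <<'E'
import numpy as np, cv2
from station import manip
from scipy.spatial.transform import Rotation as R
def cal(n):
    c=manip.get_calibration(n); return np.array(c["mtx"]),R.from_rotvec(np.ravel(c["rvec"])).as_matrix(),np.ravel(c["tvec"])
def cloud(n,d):
    K,Rm,t=cal(n); v,u=np.mgrid[:d.shape[0],:d.shape[1]]
    p=np.stack([(u-K[0,2])/K[0,0]*d,(v-K[1,2])/K[1,1]*d,d],-1)
    return (p-t)@Rm
def onplane(n,uv,z):
    K,Rm,t=cal(n); r=np.linalg.inv(K)@np.c_[np.atleast_2d(uv),np.ones(len(np.atleast_2d(uv)))].T
    r=(Rm.T@r).T; o=-Rm.T@t; return o+r*((z-o[2])/r[:,2])[:,None]
def shot(n,tag):
    im,d=manip.capture(n); cv2.imwrite(f"pics/{tag}.png",im[...,::-1]); np.save(f"pics/{tag}.npy",d); return im,d
E
python3 -c "
from h import *
for n in('scene','top'):
    shot(n,n+'0'); K,Rm,t=cal(n); print(n,K.round(1).tolist(),(-Rm.T@t).round(3),Rm.round(2).tolist())
print(manip.get_obs())"
```

```text
scene [[382.0, 0.0, 283.3], [0.0, 382.0, 207.0], [0.0, 0.0, 1.0]] [1.437 0.182 0.857] [[-0.1, 0.99, -0.01], [0.61, 0.05, -0.79], [-0.78, -0.09, -0.61]]
top [[393.8, 0.0, 282.7], [0.0, 393.8, 206.2], [0.0, 0.0, 1.0]] [0.323 0.084 1.136] [[0.06, -1.0, 0.0], [-0.98, -0.06, -0.21], [0.21, 0.01, -0.98]]
{'time_s': 0.1, 'q': array([-1.28600825e+00,  4.23761247e-01,  1.63063899e+00,  1.59191441e-05,
        1.08859114e+00, -1.89764993e-02]), 'qd': array([-0.00045236, -0.00063605, -0.00256105,  0.00135812, -0.00123787,
        0.00039421]), 'joint_torque': array([ 1.71220028e-03, -5.58422363e+01, -2.82444888e+01,  4.42428609e-05,
        2.93502664e-03, -2.72981403e-06]), 'eef_pos': array([ 0.18685326, -0.59590891,  0.2476154 ]), 'tcp_rot': array([ 9.88488359e-01,  1.51295327e-01, -8.56885274e-05, -6.94127713e-04]), 'ft_force': array([0.37435418, 0.05973988, 0.34694159]), 'moment': array([-0.01058965,  0.00183975, -0.06747611]), 'grip_force': 0.0, 'opening': 0.9927562790008546}
```

View pics/scene0.png

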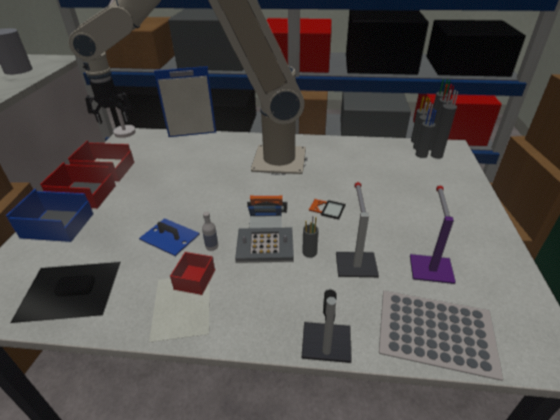

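View pics/top0.png

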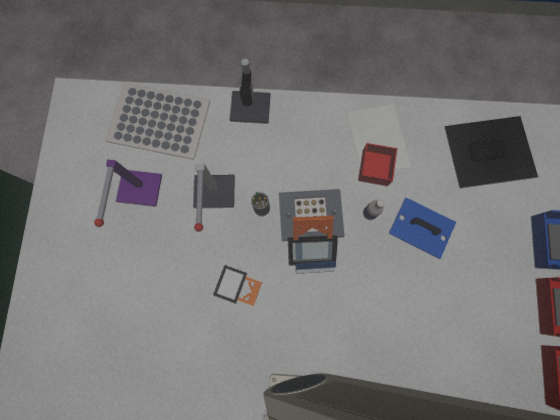

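Candidates, in top-view pixels:
- **Magnifier:** on the easel at (313,240), or the smaller one lying flat at (237,285).
- **Rail:** grey with red ball at (200,195), purple at (105,190), or the dark stand at (247,80).
- **Cover:** blue at (422,228), or the black plate at (490,152).

I choose the easel magnifier, the grey rail with the red ball, and the blue cover. The bystanders are the bottle (375,209), the tube (260,202) and the bin (378,165). Next I'll check the choice in a close crop and measure.

```bash
cat > m.py <<'E'
from h import *
a=cv2.imread('pics/top0.png')[140:310,80:460]; b=cv2.imread('pics/scene0.png')[170:290,130:400]
cv2.imwrite('pics/crop0.png',np.vstack([cv2.resize(a,(760,340),interpolation=2),cv2.resize(b,(760,250),interpolation=2)]))
for n in('top','scene'):
    im=cv2.imread(f'pics/{n}0.png'); P=cloud(n,np.load(f'pics/{n}0.npy')); hsv=cv2.cvtColor(im,cv2.COLOR_BGR2HSV); H,S,V=cv2.split(hsv)
    for nm,m in dict(orange=(H>5)&(H<16)&(S>150)&(V>90),blue=(H>100)&(H<125)&(S>120),red=((H<5)|(H>174))&(S>140),purple=(H>130)&(H<160)&(S>80)).items():
        k,l,s,c=cv2.connectedComponentsWithStats(m.astype(np.uint8))
        for i in range(1,k):
            if s[i,4]<20: continue
            q=P[(l==i)&(P[...,2]>-.05)]
            if len(q)==0 or q[:,2].max()<0.0: continue
            print(n,nm,s[i].tolist(),c[i].round(1),'med',np.median(q,0).round(3),'lo',np.percentile(q,3,0).round(3),'hi',np.percentile(q,97,0).round(3))
E
python3 m.py
```

```text
top orange [294, 216, 39, 5, 79] [312.7 217.9] med [0.508 0.022 0.173] lo [ 0.503 -0.025  0.169] hi [0.514 0.065 0.177]
top blue [390, 198, 66, 60, 1926] [422.1 227.8] med [ 0.527 -0.307  0.009] lo [ 0.462 -0.386  0.005] hi [ 0.598 -0.23   0.013]
top blue [544, 213, 16, 54, 250] [550.2 238. ] med [ 0.525 -0.668  0.015] lo [ 0.438 -0.703  0.004] hi [ 0.58  -0.628  0.088]
top red [362, 151, 31, 30, 608] [376.3 165.2] med [ 0.712 -0.175  0.005] lo [ 0.66  -0.211  0.   ] hi [ 0.749 -0.13   0.062]
top red [549, 278, 11, 57, 223] [553.8 304.1] med [ 0.343 -0.634  0.058] lo [ 0.261 -0.689  0.004] hi [ 0.4   -0.628  0.065]
top red [547, 347, 13, 62, 198] [556.4 379.9] med [ 0.141 -0.63   0.059] lo [ 0.081 -0.673  0.009] hi [ 0.222 -0.627  0.066]
top purple [107, 160, 9, 7, 49] [110.8 162.8] med [0.609 0.525 0.208] lo [0.603 0.518 0.206] hi [0.617 0.535 0.212]
top purple [116, 171, 45, 35, 1076] [139.9 189. ] med [0.592 0.517 0.012] lo [0.554 0.471 0.008] hi [0.645 0.581 0.016]
scene orange [251, 196, 31, 4, 98] [265.8 197.1] med [0.512 0.022 0.169] lo [ 0.505 -0.023  0.16 ] hi [0.519 0.065 0
[... 1812 characters left out ...]
.778  0.112  0.273] lo [-1.048  0.033  0.134] hi [-0.765  0.19   0.341]
scene red [416, 94, 20, 16, 106] [425.8  98.9] med [-0.846  0.813 -0.034] lo [-0.898  0.658 -0.043] hi [-0.219  0.842  0.211]
scene red [449, 95, 52, 50, 1977] [474.5 118. ] med [-0.803  1.073 -0.032] lo [-0.888  0.948 -0.048] hi [-0.765  1.184 -0.026]
scene red [41, 142, 89, 65, 2269] [ 82.6 172.2] med [ 0.261 -0.76   0.065] lo [ 0.078 -0.81   0.013] hi [ 0.407 -0.626  0.096]
scene red [171, 253, 41, 41, 937] [192.2 273.3] med [ 0.701 -0.174  0.026] lo [ 0.657 -0.211  0.001] hi [ 0.763 -0.125  0.06 ]
scene purple [410, 216, 45, 67, 1289] [434.4 260.6] med [0.62  0.524 0.012] lo [0.565 0.473 0.007] hi [0.653 0.581 0.201]
```

View pics/crop0.png

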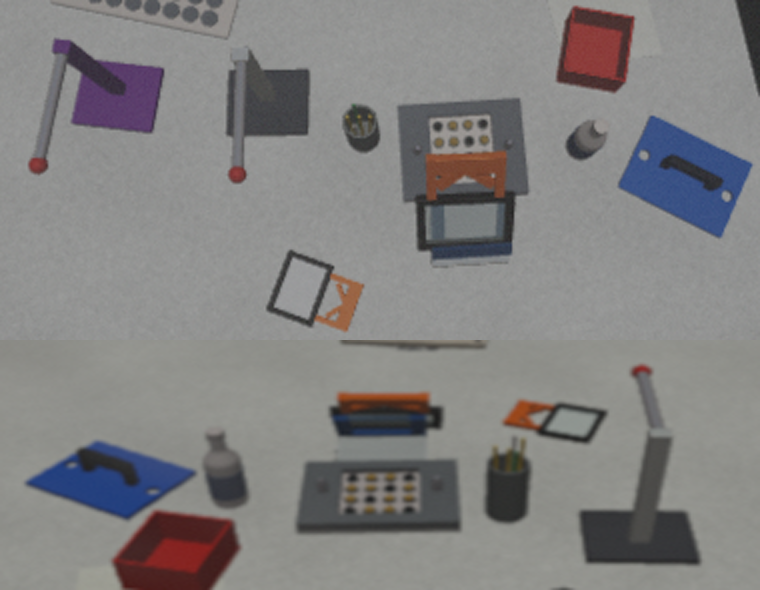

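The crop confirms the choice. The easel magnifier's orange loop is about 100 mm wide. The grey rail has its red ball at top px (198,227), and the blue cover has its handle and two holes at about (422,228). Next come the precise fits.

```bash
cat > m2.py <<'E'
from h import *
from itertools import product
def yaw(p):
    q=p[:,:2]-p[:,:2].mean(0); v=np.linalg.svd(q,full_matrices=0)[2][0]; return np.degrees(np.arctan2(v[1],v[0]))%180
for n in('top','scene'):
    im=cv2.imread(f'pics/{n}0.png'); P=cloud(n,np.load(f'pics/{n}0.npy')); H,S,V=cv2.split(cv2.cvtColor(im,cv2.COLOR_BGR2HSV)); X,Y,Z=np.moveaxis(P,-1,0)
    # magnifier
    o=(H<18)&(S>120)&(X>.43)&(X<.56)&(Y>-.08)&(Y<.12)&(Z>.08)
    q=P[o]; print(n,'orange',o.sum(),'med',np.median(q,0).round(4),'lo',q.min(0).round(3),'hi',q.max(0).round(3))
    g=(X>.40)&(X<.54)&(Y>-.1)&(Y<.13)&(Z>.06)&(Z<.19)
    q=P[g]
    if n=='top':
        for _ in range(6):
            c=q.mean(0); nv=np.linalg.svd(q-c,full_matrices=0)[2][2]; q=q[abs((q-c)@nv)<.005]
        nv*=np.sign(nv[2]); print(' plane c',c.round(4),'n',nv.round(4),len(q),'lean from vertical',np.degrees(np.arcsin(nv[2])).round(1),'nyaw',np.degrees(np.arctan2(nv[1],nv[0])).round(2))
        t=P[o]; t=t[t[:,2]>np.percentile(t[:,2],97)-.012]; print(' topedge mean',t.mean(0).round(4),'yaw',yaw(t).round(2))
    # mid-y of orange using extremes per row
    ys,xs=np.nonzero(o); print(' orange px box',xs.min(),xs.max(),ys.min(),ys.max())
    # bar
    r=((H<6)|(H>172))&(S>120)&(X>.4)&(X<.7)&(Y>.15)&(Y<.4)&(Z>.15)
    ys,xs=np.nonzero(r); print(' ball',len(xs),xs.mean(),ys.mean(),np.median(P[r],0).round(4),'ray@.2',onplane(n,[[xs.mean(),ys.mean()]],.2).round(4))
    b=(X>.45)&(X<.75)&(Y>.2)&(Y<.4)&(Z>.195)&(Z<.225)&~r
    q=P[b]; print(' bar',len(q),'lo',q.min(0).round(3),'hi',q.max(0).round(3),'yaw',yaw(q).round(2),'mean',q.mean(0).round(4),'maxz',np.percentile(q[:,2],[50,90]).round(4))
    # cover
    bl=((H>100)&(H<125)&(S>100)&(X>.42)&(X<.65)&(Y>-.42)&(Y<-.2)&(Z<.03)).astype(np.uint8)
    bl=cv2.morphologyEx(bl,cv2.MORPH_CLOSE,np.ones((3,3))); ct=max(cv2.findContours(bl,0,1)[0],key=cv2.contourArea)
    w=onplane(n,cv2.convexHull(ct)[:,0],.008)[:,:2]; re=cv2.minAreaRect((w*1000).astype(np.float32)); print(' cover',re,cv2.boxPoints(re).round(0).tolist())
    k=(X>.42)&(X<.65)&(Y>-.42)&(Y<-.2)&(Z>.035)&(Z<.065)
    q=P[k]; print(' handle',len(q),np.median(q,0).round(4),((np.percentile(q,2,0)+np.percentile(q,98,0))/2).round(4),'yaw',yaw(q).round(2))
    # table, fixture
    q=P[(abs(X-.45)<.05)&(abs(Y+.17)<.04)]; print(' table z',np.median(q[:,2]).round(4))
    f=((X>.44)&(X<.7)&(Y>-.1)&(Y<.14)&(Z>.015)&(Z<.03)).astype(np.uint8); f=cv2.morphologyEx(f,cv2.MORPH_OPEN,np.ones((3,3)))
    ct=max(cv2.findContours(f,0,1)[0],key=cv2.contourArea); w=onplane(n,cv2.convexHull(ct)[:,0],.022)[:,:2]; re=cv2.minAreaRect((w*1000).astype(np.float32)); print(' fixture',re)
    for nm,(a,bb,cc,dd) in dict(bottle=(.5,.65,-.2,-.11),tube=(.5,.65,.12,.2)).items():
        q=P[(X>a)&(X<bb)&(Y>cc)&(Y<dd)&(Z>.03)]; print(' ',nm,q.mean(0).round(3),q[:,2].max().round(3))
E
python3 m2.py
```

```text
top orange 618 med [0.4941 0.0189 0.1626] lo [ 0.459 -0.033  0.119] hi [0.516 0.069 0.179]
 plane c [0.4616 0.0145 0.1162] n [-0.8092 -0.071   0.5832] 1526 lean from vertical 35.7 nyaw -174.99
 topedge mean [0.5034 0.019  0.1712] yaw 95.13
 orange px box 293 332 216 239
 ball 41 198.26829268292684 226.4390243902439 [0.4648 0.2932 0.2086] ray@.2 [[0.4656 0.2953 0.2   ]]
 bar 401 lo [0.454 0.285 0.196] hi [0.621 0.317 0.212] yaw 3.94 mean [0.5453 0.3004 0.2059] maxz [0.2061 0.2093]
 cover ((531.7293701171875, -309.6944580078125), (159.18553161621094, 118.11758422851562), 65.9477767944336) [[445.0, -358.0], [553.0, -406.0], [618.0, -261.0], [510.0, -213.0]]
 handle 183 [ 0.5304 -0.3061  0.0496] [ 0.5304 -0.3067  0.0455] yaw 65.64
 table z 0.0006
 fixture ((548.142333984375, 16.133262634277344), (140.31198120117188, 179.9998016357422), 6.993241786956787)
  bottle [ 0.558 -0.149  0.093] 0.144
  tube [0.559 0.16  0.082] 0.145
scene orange 220 med [0.5067 0.0197 0.159 ] lo [ 0.463 -0.029  0.111] hi [0.52  0.068 0.174]
 orange px box 250 281 196 204
 ball 12 357.1666666666667 183.83333333333334 [0.4719 0.2937 0.2061] ray@.2 [[0.4628 0.2953 0.2   ]]
 bar 211 lo [0.458 0.286 0.195] hi [0.626 0.317 0.21 ] yaw 4.04 mean [0.5598 0.3018 0.2046] maxz [0.205 0.208]
 cover ((538.7677001953125, -306.6965637207031), (159.42803955078125, 117.71131134033203), 66.12598419189453) [[453.0, -356.0], [560.0, -403.0], [625.0, -258.0], [517.0, -210.0]]
 handle 118 [ 0.5361 -0.3044  0.0474] [ 0.5366 -0.3068  0.0439] yaw 66.4
 table z -0.0008
 fixture ((535.769287109375, 15.479118347167969), (180.73849487304688, 181.635498046875), 5.29332971572876)
  bottle [ 0.578 -0.15   0.082] 0.142
  tube [0.574 0.162 0.08 ] 0.142
```

```bash
cat >> h.py <<'E'
def frame(zax,yax):
    z=np.array(zax,float);z/=np.linalg.norm(z); y=np.array(yax,float); y-=z*(y@z); y/=np.linalg.norm(y); return R.from_matrix(np.c_[np.cross(y,z),y,z])
def delta(pos,rot=None):
    o=manip.get_obs(); C=R.from_quat(o['tcp_rot']); np.set_printoptions(suppress=True,precision=4)
    print('pos',o['eef_pos'].round(4),'shift in tool now',C.inv().apply(np.array(pos)-o['eef_pos']))
    if rot is not None: print('turn/2pi',(C.inv()*rot).as_rotvec()/2/np.pi,'shift after turn',rot.inv().apply(np.array(pos)-o['eef_pos']))
s,c=np.sin(np.radians(35)),np.cos(np.radians(35))
def u(deg): return np.array([np.cos(np.radians(deg)),np.sin(np.radians(deg)),0])
E
python3 -c "
from h import *
U=u(5); mz=s*U+[0,0,c]; y=c*U-[0,0,s]
g=np.array([.5085,.020,.1675]); print(g+.12*mz)
delta(g+.12*mz,frame([0,0,-1],U)); Rd=frame([0,0,-1],U);print((Rd.inv()*frame(-mz,y)).as_rotvec()/2/np.pi)"
```

```text
[0.57706726 0.02599886 0.26579825]
pos [ 0.1869 -0.5959  0.2476] shift in tool now [ 0.5584 -0.4767 -0.0175]
turn/2pi [-0.0002 -0.0002 -0.2155] shift after turn [ 0.5855  0.4429 -0.0182]
[0.0972 0.     0.    ]
```

step_arm:
  increments:
    - [0.031,-0.0265,-0.001,0,0,0]
    - [0.031,-0.0265,-0.001,0,0,0]
    - [0.031,-0.0265,-0.001,0,0,0]
    - [0.031,-0.0265,-0.001,0,0,0]
    - [0.031,-0.0265,-0.001,0,0,0]
    - [0.031,-0.0265,-0.001,0,0,0]
    - [0.031,-0.0265,-0.001,0,0,0]
    - [0.031,-0.0265,-0.001,0,0,0]
    - [0.031,-0.0265,-0.001,0,0,0]
    - [0.031,-0.0265,-0.001,0,0,0]
    - [0.031,-0.0265,-0.001,0,0,0]
    - [0.031,-0.0265,-0.001,0,0,0]
    - [0.031,-0.0265,-0.001,0,0,0]
    - [0.031,-0.0265,-0.001,0,0,0]
    - [0.031,-0.0265,-0.001,0,0,0]
    - [0.031,-0.0265,-0.001,0,0,0]
    - [0.031,-0.0265,-0.001,0,0,0]
    - [0.031,-0.0265,-0.001,0,0,0]
  claw: -0.3
  force: 40

```text
time_s: 1.9
eef_pos: [0.5772, 0.0274, 0.2661]
tcp_rot: [0.988, 0.151, -0.0, 0.0]
ft_force: [-0.1, -0.9, 0.5]
opening: 0.653
grip_force: 0.0
```

step_arm:
  increments:
    - [0,0,0,0,0,-0.02155]
    - [0,0,0,0,0,-0.02155]
    - [0,0,0,0,0,-0.02155]
    - [0,0,0,0,0,-0.02155]
    - [0,0,0,0,0,-0.02155]
    - [0,0,0,0,0,-0.02155]
    - [0,0,0,0,0,-0.02155]
    - [0,0,0,0,0,-0.02155]
    - [0,0,0,0,0,-0.02155]
    - [0,0,0,0,0,-0.02155]
    - [0,0,0,0.01944,0,0]
    - [0,0,0,0.01944,0,0]
    - [0,0,0,0.01944,0,0]
    - [0,0,0,0.01944,0,0]
    - [0,0,0,0.01944,0,0]
    - [0,0,0,0,0,0]

```text
time_s: 3.5
eef_pos: [0.5772, 0.0258, 0.2632]
tcp_rot: [0.644, 0.703, -0.224, -0.205]
ft_force: [-0.1, -0.0, -0.4]
opening: 0.65
grip_force: 0.0
```

```bash
python3 -c "
from h import *
U=u(5); mz=s*U+[0,0,c]; y=c*U-[0,0,s]
g=np.array([.5085,.020,.1675]); delta(g+.04*mz,frame(-mz,y)); print(manip.get_obs()['q'].round(2),manip.get_obs()['opening'])
shot('scene','s1');shot('top','t1')
a=cv2.imread('pics/top0.png')*0; a=cv2.imread('pics/s1.png')[80:260,200:440];b=cv2.imread('pics/t1.png')[140:320,180:420]
cv2.imwrite('pics/c1.png',cv2.resize(np.hstack([a,b]),(800,300),interpolation=2))"
```

```text
pos [0.5772 0.0258 0.2632] shift in tool now [ 0.0002 -0.0011  0.0779]
turn/2pi [-0.0009 -0.      0.    ] shift after turn [ 0.0002 -0.0016  0.0779]
[ 0.04  0.63  1.37 -0.03  1.76 -0.05] 0.65022192693236
```

View pics/c1.png

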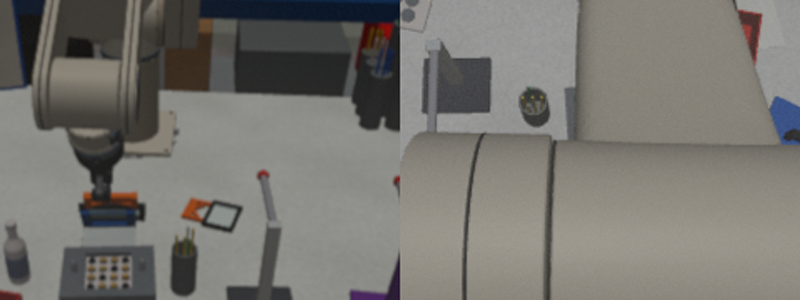

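The scene crop shows the gripper centred on the orange bar at crop (100,195). The arm blocks the top view. I'll advance.

step_arm:
  increments:
    - [0,-0.001,0.02,0,0,0]
    - [0,0,0.02,0,0,0]
    - [0,0,0.02,0,0,0]
    - [0,0,0.02,0,0,0]
    - [0,0,0.01,0,0,0]
    - [0,0,0.01,0,0,0]
    - [0,0,0.01,0,0,0]
    - [0,0,0.008,0,0,0]
    - [0,0,0,0,0,0]

```text
time_s: 4.5
eef_pos: [0.5077, 0.0197, 0.1696]
tcp_rot: [0.644, 0.703, -0.222, -0.204]
ft_force: [0.3, -0.3, 0.3]
opening: 0.645
grip_force: 0.0
```

```bash
python3 -c "
from h import *
im,d=shot('scene','s2'); P=cloud('scene',d)
cv2.imwrite('pics/c2.png',cv2.resize(im[150:240,215:335,::-1],(800,600),interpolation=2))"
```

```text
(no output)
```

View pics/c2.png

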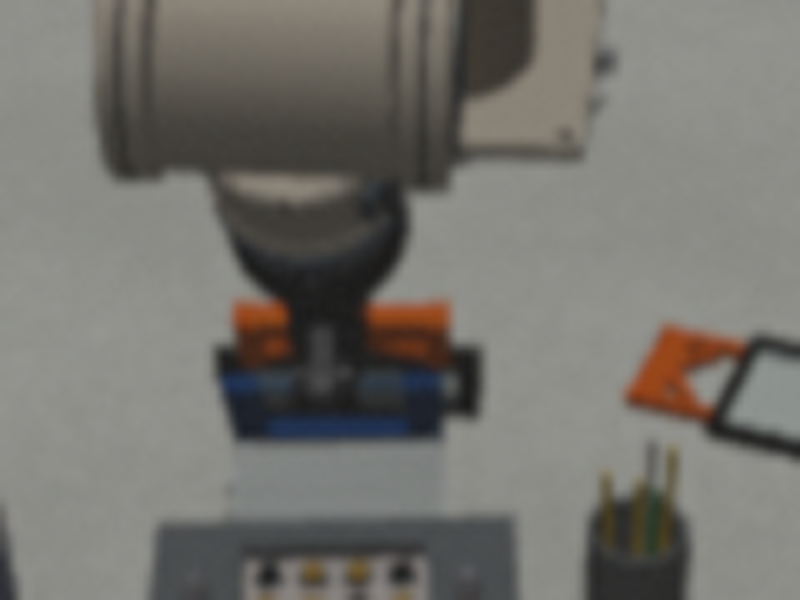

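The gripper sits across the orange bar, at crop (325,340), a few mm left of centre. I'll shift 3 mm, go 3 mm deeper, and close.

step_arm:
  increments:
    - [0.003,0,0.003,0,0,0]
    - [0,0,0,0,0,0]

```text
time_s: 4.75
eef_pos: [0.5066, 0.0229, 0.1677]
tcp_rot: [0.644, 0.703, -0.222, -0.203]
ft_force: [-0.7, -0.4, -0.2]
opening: 0.652
grip_force: 0.0
```

step_arm:
  increments:
    - [0,0,0,0,0,0]
    - [0,0,0,0,0,0]
    - [0,0,0,0,0,0]
    - [0,0,0,0,0,0]
    - [0,0,0,0,0,0]
    - [0,0,0,0,0,0]
    - [0,0,0,0,0,0]
  claw: 1
  force: 40

```text
time_s: 5.45
eef_pos: [0.5063, 0.0226, 0.1682]
tcp_rot: [0.644, 0.703, -0.222, -0.203]
ft_force: [-0.7, 0.1, 4.2]
opening: 0.133
grip_force: 39.5
```

step_arm:
  increments:
    - [0,0,-0.005,0,0,0]
    - [0,-0.0005,-0.008,0,0,0]
    - [0,-0.0005,-0.01,0,0,0]
    - [0,-0.0005,-0.015,0,0,0]
    - [0,-0.0005,-0.02,0,0,0]
    - [0,-0.001,-0.03,0,0,0]
    - [0,-0.001,-0.03,0,0,0]
    - [0,-0.001,-0.03,0,0,0]
    - [0,0,0,0,0,0]

```text
time_s: 6.35
eef_pos: [0.5912, 0.0299, 0.2957]
tcp_rot: [0.646, 0.704, -0.218, -0.199]
ft_force: [0.3, 0.8, -2.1]
opening: 0.134
grip_force: 38.9
```

```bash
python3 -c "
from h import *
Rt=frame([0,0,-1],u(4)); delta([.46,.02,.35],Rt)
im,d=shot('scene','s3')
for n in ['scene']:
    H,S,V=cv2.split(cv2.cvtColor(im,cv2.COLOR_RGB2HSV)); P=cloud(n,d); X,Y,Z=np.moveaxis(P,-1,0)
    o=(H<18)&(S>120)&(X>.4)&(X<.7)&(Y>-.1)&(Y<.12)&(Z>.15); q=P[o]; print(len(q),q.min(0),q.max(0))
a=im[100:250,190:390,::-1]; cv2.imwrite('pics/c3.png',cv2.resize(a,(800,600),interpolation=2))"
```

```text
pos [0.5912 0.0299 0.2957] shift in tool now [ 0.0015 -0.1393  0.0294]
turn/2pi [-0.0954  0.0009  0.0026] shift after turn [-0.0007 -0.1315 -0.0543]
265 [ 0.5507 -0.0246  0.239 ] [0.6386 0.0769 0.3275]
```

View pics/c3.png

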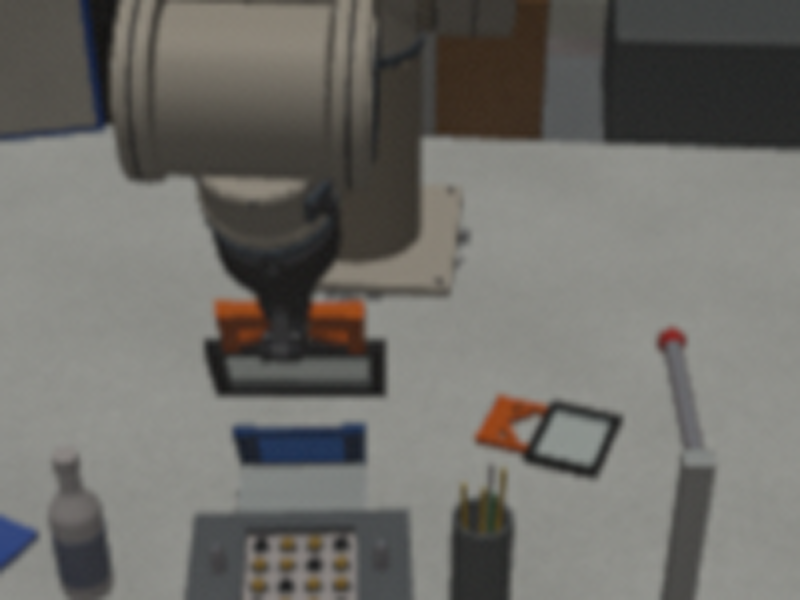

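The magnifier is held cleanly above the empty easel: loop at crop (290,325), frame bottom at (295,390). Now I'll turn it upright and retreat.

step_arm:
  increments:
    - [0,-0.01,-0.02,0,0,0]
    - [0,0,0,-0.0191,0.0002,0.0005]
    - [0,0,0,-0.0191,0.0002,0.0005]
    - [0,0,0,-0.0191,0.0002,0.0005]
    - [0,0,0,-0.0191,0.0002,0.0005]
    - [0,0,0,-0.0191,0.0002,0.0005]
    - [0.0104,-0.0232,-0.006,0,0,0]
    - [0.0104,-0.0232,-0.006,0,0,0]
    - [0.0104,-0.0232,-0.006,0,0,0]
    - [0.0104,-0.0232,-0.006,0,0,0]
    - [0.0104,-0.0232,-0.006,0,0,0]
    - [0.0104,-0.0232,-0.006,0,0,0]
    - [0.0104,-0.0232,-0.006,0,0,0]
    - [0.0104,-0.0232,-0.006,0,0,0]
    - [0,0,0,0,0,0]
    - [0,0,0,0,0,0]

```text
time_s: 8.0
eef_pos: [0.3992, 0.0998, 0.3635]
tcp_rot: [0.682, 0.732, -0.004, -0.004]
ft_force: [-0.4, -0.7, -2.0]
opening: 0.132
grip_force: 39.4
```

```bash
cat > m3.py <<'E'
from h import *
Rt=frame([0,0,-1],u(4)); delta([.395,.2895,.244],Rt); print(manip.get_obs()['q'].round(2))
for n in ['scene','top']:
    im,d=shot(n,n+'4')
    H,S,V=cv2.split(cv2.cvtColor(im,cv2.COLOR_RGB2HSV)); P=cloud(n,d); X,Y,Z=np.moveaxis(P,-1,0)
    o=(H<18)&(S>120)&(X>.2)&(X<.6)&(Y>-.1)&(Y<.25)&(Z>.15); q=P[o]; print(n,len(q),q.min(0),q.max(0),np.median(q,0)) if len(q) else 0
    if n=='scene':
        k=(X>.3)&(X<.5)&(Y>0)&(Y<.25)&(Z>.15)&(Z<.42)&~o; q=P[k]; print(' all',q.min(0),q.max(0))
    f=((X>.46)&(X<.7)&(Y>-.1)&(Y<.14)&(Z>.014)&(Z<.03)).astype(np.uint8); f=cv2.morphologyEx(f,cv2.MORPH_OPEN,np.ones((3,3)))
    ct=max(cv2.findContours(f,0,1)[0],key=cv2.contourArea); w=onplane(n,cv2.convexHull(ct)[:,0],.022)[:,:2]; re=cv2.minAreaRect((w*1000).astype(np.float32)); print(' fixture',re)
    p=((X>.50)&(X<.60)&(Y>-.08)&(Y<.11)&(Z>.032)&(Z<.055)).astype(np.uint8)
    kk,l,st,cc=cv2.connectedComponentsWithStats(p)
    for i in range(1,kk):
        if st[i,4]>3: print('  pin?',st[i].tolist(),cc[i].round(1),np.median(P[l==i],0).round(4),'ray@.045',onplane(n,[cc[i]],.045)[0].round(4))
a=cv2.imread('pics/top4.png')[150:290,180:400]; b=cv2.imread('pics/scene4.png')[130:270,200:420]
cv2.imwrite('pics/c4.png',cv2.resize(np.hstack([a,b]),(800,255),interpolation=2))
E
python3 m3.py
```

```text
pos [0.3992 0.0998 0.3635] shift in tool now [0.1894 0.0106 0.1196]
turn/2pi [-0.0017 -0.0002  0.0002] shift after turn [0.1895 0.009  0.1195]
[ 0.21 -0.04  1.93  0.    1.26  0.14]
scene 457 [0.3378 0.0246 0.2929] [0.4123 0.1482 0.6316] [0.4047 0.0864 0.345 ]
 all [0.36   0.0309 0.1946] [0.4542 0.1618 0.4196]
 fixture ((546.4752807617188, 16.74645233154297), (163.14141845703125, 179.64996337890625), 6.942845344543457)
  pin? [283, 235, 4, 5, 15] [284.8 237.1] [0.5462 0.0824 0.0395] ray@.045 [0.5514 0.0824 0.045 ]
  pin? [243, 236, 3, 5, 14] [243.9 238.1] [ 0.562  -0.0465  0.0391] ray@.045 [ 0.5677 -0.0451  0.045 ]
top 2 [0.3226 0.0838 1.1358] [0.3226 0.0838 1.1358] [0.3226 0.0838 1.1358]
 fixture ((556.282958984375, -45.726417541503906), (139.68751525878906, 56.326438903808594), 8.570518493652344)
  pin? [332, 210, 4, 4, 15] [333.6 211.6] [ 0.554  -0.0477  0.0422] ray@.045 [ 0.5543 -0.0471  0.045 ]
```

View pics/c4.png

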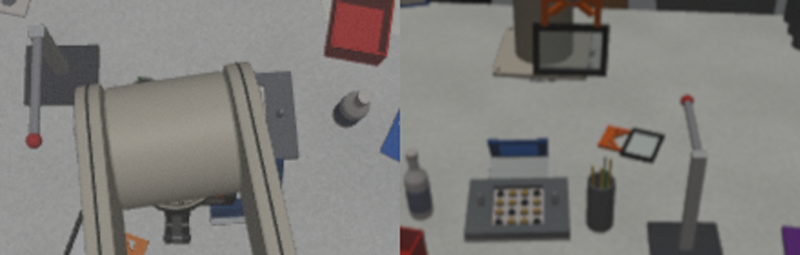

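The magnifier is upright and level near the robot, at about (570,45) in the right half of the crop. The fixture is clear. Next I move to the pre-insert pose in front of the red ball.

step_arm:
  increments:
    - [0.024,0.001,0,-0.0017,0,0]
    - [0.024,0.001,0,0,0,0]
    - [0.024,0.001,0,0,0,0]
    - [0.024,0.001,0,0,0,0]
    - [0.024,0.001,0,0,0,0]
    - [0.024,0.001,0,0,0,0]
    - [0.024,0.001,0,0,0,0]
    - [0.024,0.001,0,0,0,0]
    - [0,0,0.024,0,0,0]
    - [0,0,0.024,0,0,0]
    - [0,0,0.024,0,0,0]
    - [0,0,0.024,0,0,0]
    - [0,0,0.024,0,0,0]
    - [0,0,0,0,0,0]
    - [0,0,0,0,0,0]

```text
time_s: 9.6
eef_pos: [0.3947, 0.2919, 0.2439]
tcp_rot: [0.682, 0.731, -0.0, -0.001]
ft_force: [0.9, 0.3, -1.1]
opening: 0.13
grip_force: 39.4
```

```bash
cat > m5.py <<'E'
from h import *
import sys
tag=sys.argv[1]
Rt=frame([0,0,-1],u(4)); delta([.525,.302,.244],Rt)
im,d=shot('scene',tag); P=cloud('scene',d); X,Y,Z=np.moveaxis(P,-1,0)
H,S,V=cv2.split(cv2.cvtColor(im,cv2.COLOR_RGB2HSV))
o=(H>3)&(H<18)&(S>120)&(X>.3)&(X<.6)&(Y>.15)&(Y<.4)&(Z>.12)
q=P[o]; print('orange',len(q),np.percentile(q,[2,50,98],axis=0).round(4).tolist())
k=(V<70)&(X>.3)&(X<.6)&(Y>.15)&(Y<.42)&(Z>.05)&(Z<.19); q=P[k]; print('frame',len(q),np.percentile(q,[2,50,98],axis=0).round(4).tolist())
cv2.imwrite('pics/c_'+tag+'.png',cv2.resize(im[130:250,300:460,::-1],(800,600),interpolation=2))
E
python3 m5.py s5
```

```text
pos [0.3947 0.2919 0.2439] shift in tool now [ 0.001   0.1307 -0.0002]
turn/2pi [-0.0002 -0.0001  0.    ] shift after turn [ 0.001   0.1307 -0.0001]
orange 329 [[0.3932, 0.2425, 0.1783], [0.4008, 0.2784, 0.2256], [0.4069, 0.3359, 0.2485]]
frame 587 [[0.3937, 0.1511, 0.0545], [0.4038, 0.2371, 0.0984], [0.5879, 0.3492, 0.1782]]
```

View pics/c_s5.png

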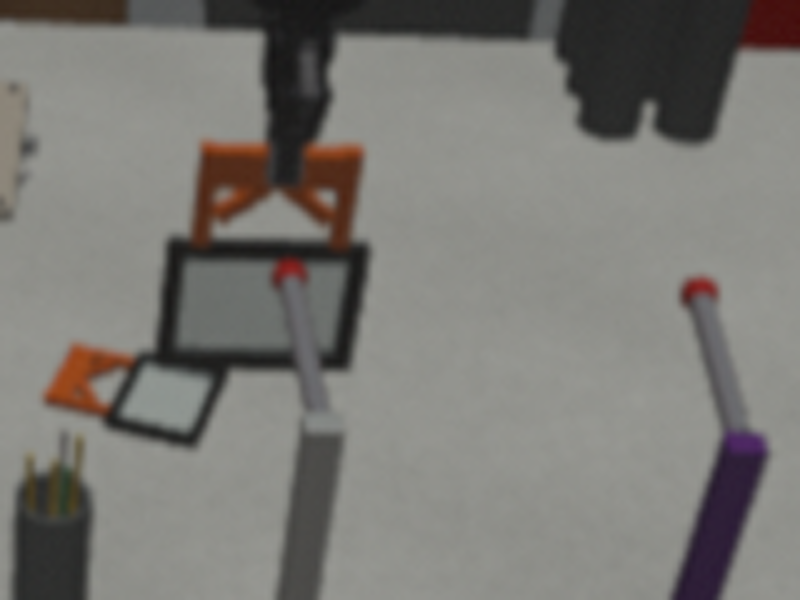

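The window is in front of the ball. The loop apex is at crop (283,195) and the ball at (290,270), which is lower in the picture because it is nearer the camera. Heights match, so I insert.

step_arm:
  increments:
    - [0,0.015,0,0,0,0]
    - [0,0.015,0,0,0,0]
    - [0,0.015,0,0,0,0]
    - [0,0.01,0,0,0,0]
    - [0,0.01,0,0,0,0]
    - [0,0.01,0,0,0,0]
    - [0,0.01,0,0,0,0]
    - [0,0,0,0,0,0]

```text
time_s: 10.45
eef_pos: [0.4804, 0.2982, 0.2443]
tcp_rot: [0.682, 0.731, 0.001, -0.0]
ft_force: [-0.6, 0.7, -1.5]
opening: 0.128
grip_force: 39.4
```

step_arm:
  increments:
    - [0.001,0.015,0,0,0,0]
    - [0,0.015,0,0,0,0]
    - [0,0.015,0,0,0,0]
    - [0,0,0,0,0,0]

```text
time_s: 10.85
eef_pos: [0.5256, 0.3024, 0.2444]
tcp_rot: [0.682, 0.731, 0.001, -0.0]
ft_force: [0.7, -0.2, -1.0]
opening: 0.128
grip_force: 39.4
```

```bash
python3 m5.py s6
```

```text
pos [0.5256 0.3024 0.2444] shift in tool now [-0.0004 -0.0006  0.0004]
turn/2pi [ 0.0002 -0.0003 -0.    ] shift after turn [-0.0004 -0.0006  0.0004]
orange 410 [[0.5246, 0.2524, 0.1792], [0.5316, 0.2901, 0.226], [0.5376, 0.3469, 0.2495]]
frame 651 [[0.5248, 0.1512, 0.0557], [0.5346, 0.2484, 0.1033], [0.5883, 0.3601, 0.1789]]
```

View pics/c_s6.png

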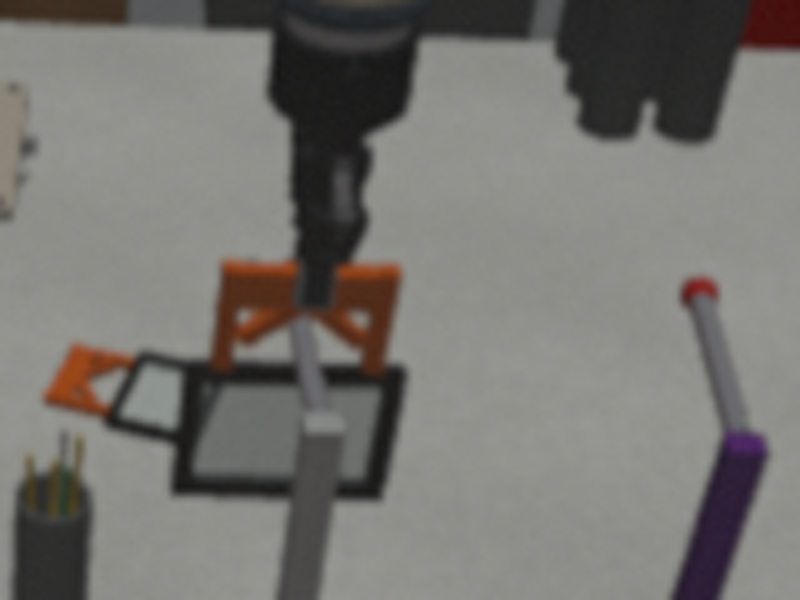

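The bar passes through the window, at crop (308,350). No contact. Now I lower it.

step_arm:
  increments:
    - [0,0,0.004,0,0,0]
    - [0,0,0.004,0,0,0]
    - [0,0,0.003,0,0,0]
    - [0,0,0.001,0,0,0]
    - [0,0,0,0,0,0]

```text
time_s: 11.4
eef_pos: [0.5235, 0.3026, 0.2325]
tcp_rot: [0.682, 0.732, 0.001, -0.001]
ft_force: [-2.6, 1.6, 2.2]
opening: 0.132
grip_force: 39.9
```

step_arm:
  increments:
    - [0,0,0.001,0,0,0]
    - [0,0,0,0,0,0]

```text
time_s: 11.6
eef_pos: [0.5236, 0.3027, 0.2324]
tcp_rot: [0.682, 0.732, 0.001, -0.001]
ft_force: [-5.3, 1.6, 7.9]
opening: 0.131
grip_force: 40.9
```

step_arm:
  increments:
    - [0,0,0.001,0,0,0]
    - [0,0,0,0,0,0]

```text
time_s: 11.8
eef_pos: [0.5237, 0.3027, 0.2323]
tcp_rot: [0.682, 0.732, 0.001, -0.001]
ft_force: [-7.3, 0.3, 14.5]
opening: 0.128
grip_force: 41.8
```

step_arm:
  increments:
    - [0,0,-0.0015,0,0,0]
    - [0,0,0,0,0,0]

```text
time_s: 12.0
eef_pos: [0.524, 0.3026, 0.2325]
tcp_rot: [0.682, 0.732, 0.001, -0.0]
ft_force: [-2.9, 1.9, 6.5]
opening: 0.132
grip_force: 40.4
```

step_arm:
  increments:
    - [0,0,0,0,0,0]
    - [0,0,0,0,0,0]
    - [0,0,0,0,0,0]
    - [0,0,0,0,0,0]
  claw: 0.55

```text
time_s: 12.4
eef_pos: [0.5239, 0.302, 0.2315]
tcp_rot: [0.682, 0.732, 0.0, -0.0]
ft_force: [0.0, -0.2, -0.3]
opening: 0.228
grip_force: 0.0
```

step_arm:
  increments:
    - [0,0,0,0,0,0]
    - [0,0,0,0,0,0]
    - [0,0,0,0,0,0]
    - [0,0,0,0,0,0]
  claw: 0.2

```text
time_s: 12.8
eef_pos: [0.5239, 0.3022, 0.2318]
tcp_rot: [0.682, 0.732, 0.0, -0.0]
ft_force: [0.3, 0.9, -0.4]
opening: 0.4
grip_force: 0.0
```

```bash
python3 m5.py s7
```

```text
pos [0.5239 0.3022 0.2318] shift in tool now [-0.0003  0.0011 -0.0122]
turn/2pi [-0.     -0.0002  0.0001] shift after turn [-0.0003  0.0011 -0.0122]
orange 385 [[0.5223, 0.2525, 0.1684], [0.5304, 0.288, 0.2146], [0.5367, 0.3471, 0.2371]]
frame 641 [[0.5233, 0.1511, 0.057], [0.5333, 0.2485, 0.0981], [0.5882, 0.3608, 0.1675]]
```

View pics/c_s7.png

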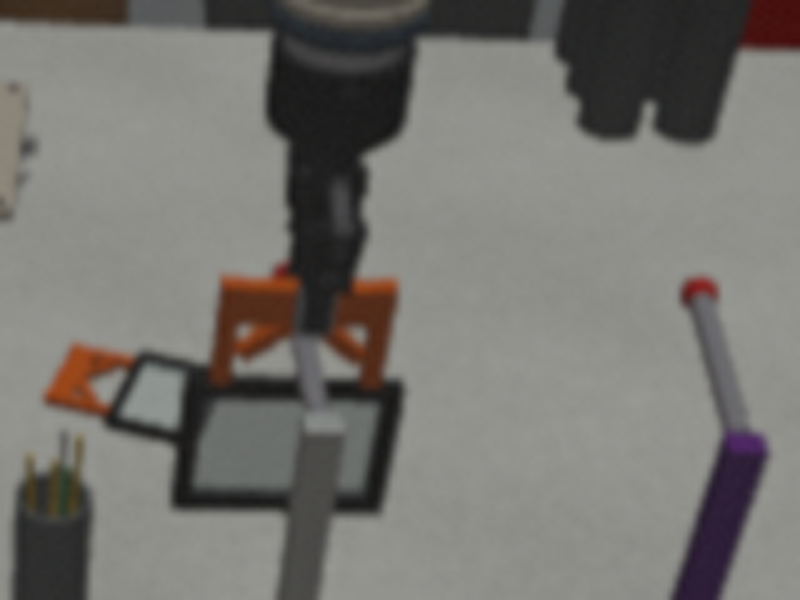

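It hangs on the bar: loop top at z 0.237, as expected (209 + 28 mm). That was my tenth picture, so from here I use numbers only. I'll back off upwards.

step_arm:
  increments:
    - [0,0,-0.005,0,0,0]
    - [0,0,-0.01,0,0,0]
    - [0,0,-0.02,0,0,0]
    - [0,0,-0.03,0,0,0]
    - [0,0,-0.04,0,0,0]
    - [0,0,-0.04,0,0,0]
    - [0,-0.04,0,0,0,0]
    - [0,-0.04,0,0,0,0]
    - [0,-0.04,0,0,0,0]
    - [0,0,0,0,0,0]

```text
time_s: 13.85
eef_pos: [0.4004, 0.2929, 0.3779]
tcp_rot: [0.681, 0.732, 0.0, -0.001]
ft_force: [-0.6, -1.0, -0.3]
opening: 0.404
grip_force: 0.0
```

```bash
python3 m5.py s8
cat > m6.py <<'E'
from h import *
import sys
hand=len(sys.argv)>1
for n in ['scene','top']:
    im,d=shot(n,n+'9'); P=cloud(n,d); X,Y,Z=np.moveaxis(P,-1,0)
    H,S,V=cv2.split(cv2.cvtColor(im,cv2.COLOR_RGB2HSV))
    p=((X>.50)&(X<.60)&(Y>-.08)&(Y<.11)&(Z>.032)&(Z<.055)).astype(np.uint8)
    kk,l,st,cc=cv2.connectedComponentsWithStats(p)
    for i in range(1,kk):
        if st[i,4]>3: print(n,'pin?',st[i].tolist(),cc[i].round(1),np.mean(P[l==i],0).round(4),'ray@.04',onplane(n,[cc[i]],.04)[0].round(4))
    f=((X>.46)&(X<.7)&(Y>-.1)&(Y<.14)&(Z>.014)&(Z<.03)).astype(np.uint8); f=cv2.morphologyEx(f,cv2.MORPH_OPEN,np.ones((3,3)))
    ct=max(cv2.findContours(f,0,1)[0],key=cv2.contourArea); w=onplane(n,cv2.convexHull(ct)[:,0],.022)[:,:2]; print(' fixture',cv2.minAreaRect((w*1000).astype(np.float32)))
    bl=((H>100)&(H<125)&(S>100)&(X>.42)&(X<.65)&(Y>-.42)&(Y<-.2)&(Z<.03)).astype(np.uint8)
    bl=cv2.morphologyEx(bl,cv2.MORPH_CLOSE,np.ones((3,3))); ct=max(cv2.findContours(bl,0,1)[0],key=cv2.contourArea)
    w=onplane(n,cv2.convexHull(ct)[:,0],.008)[:,:2]; print(' cover',cv2.minAreaRect((w*1000).astype(np.float32)))
    q=P[(X>.42)&(X<.65)&(Y>-.42)&(Y<-.2)&(Z>.04)&(Z<.065)]; print(' handle',((np.percentile(q,2,0)+np.percentile(q,98,0))/2).round(4))
E
python3 m6.py
```

```text
pos [0.4004 0.2929 0.3779] shift in tool now [-0.0001  0.125   0.1338]
turn/2pi [-0.0001 -0.0002  0.0004] shift after turn [0.0004 0.125  0.1339]
orange 476 [[0.5217, 0.2528, 0.1671], [0.5302, 0.2993, 0.2173], [0.5358, 0.347, 0.2373]]
frame 640 [[0.5233, 0.1512, 0.0541], [0.5332, 0.2479, 0.098], [0.5877, 0.3607, 0.1669]]
scene pin? [283, 235, 4, 5, 16] [284.7 237.2] [0.546  0.0814 0.0398] ray@.04 [0.5462 0.0814 0.04  ]
scene pin? [243, 236, 3, 6, 14] [244.  238.2] [ 0.5621 -0.0463  0.0394] ray@.04 [ 0.5627 -0.0462  0.04  ]
 fixture ((546.2645263671875, 16.500587463378906), (159.64913940429688, 181.7332305908203), 5.293333053588867)
 cover ((538.6480712890625, -306.6435852050781), (159.42803955078125, 117.44961547851562), 66.12598419189453)
 handle [ 0.5359 -0.3063  0.046 ]
top pin? [332, 210, 4, 4, 14] [333.6 211.6] [ 0.5548 -0.0474  0.0433] ray@.04 [ 0.5555 -0.0478  0.04  ]
top pin? [287, 213, 4, 4, 14] [288.3 214.5] [0.5389 0.0803 0.0424] ray@.04 [0.5393 0.0803 0.04  ]
 fixture ((537.2574462890625, 14.853271484375), (162.29725646972656, 180.02223205566406), 6.915414333343506)
 cover ((531.6331787109375, -309.90997314453125), (159.6575469970703, 118.11758422851562), 65.9477767944336)
 handle [ 0.5306 -0.3079  0.048 ]
```

```bash
python3 -c "
from h import *
delta([.535,-.308,.25],frame([0,0,-1],u(-24)))"
```

```text
pos [0.4048 0.294  0.3779] shift in tool now [-0.6099  0.087   0.1268]
turn/2pi [ 0.0003 -0.0004  0.0779] shift after turn [-0.4969  0.3638  0.1279]
```

step_arm:
  increments:
    - [-0.0305,0.00435,0.006,0,0,0]
    - [-0.0305,0.00435,0.006,0,0,0]
    - [-0.0305,0.00435,0.006,0,0,0]
    - [-0.0305,0.00435,0.006,0,0,0]
    - [-0.0305,0.00435,0.006,0,0,0]
    - [-0.0305,0.00435,0.006,0,0,0]
    - [-0.0305,0.00435,0.006,0,0,0]
    - [-0.0305,0.00435,0.006,0,0,0]
    - [-0.0305,0.00435,0.006,0,0,0]
    - [-0.0305,0.00435,0.006,0,0,0]
    - [-0.0305,0.00435,0.006,0,0,0]
    - [-0.0305,0.00435,0.006,0,0,0]
    - [-0.0305,0.00435,0.006,0,0,0]
    - [-0.0305,0.00435,0.006,0,0,0]
    - [-0.0305,0.00435,0.006,0,0,0]
    - [-0.0305,0.00435,0.006,0,0,0]
    - [-0.0305,0.00435,0.006,0,0,0]
    - [-0.0305,0.00435,0.006,0,0,0]
    - [-0.0305,0.00435,0.006,0,0,0]
    - [-0.0305,0.00435,0.006,0,0,0]

```text
time_s: 16.0
eef_pos: [0.5347, -0.3113, 0.2555]
tcp_rot: [0.682, 0.731, 0.0, -0.0]
ft_force: [0.7, 0.6, 0.5]
opening: 0.403
grip_force: 0.0
```

step_arm:
  increments:
    - [0,0,0,0,0,0.0195]
    - [0,0,0,0,0,0.0195]
    - [0,0,0,0,0,0.0195]
    - [0,0,0,0,0,0.0195]
    - [0,0,0,0,0,0]
  claw: -0.3

```text
time_s: 16.5
eef_pos: [0.5344, -0.3099, 0.2557]
tcp_rot: [0.839, 0.543, 0.0, -0.0]
ft_force: [0.2, 0.3, -0.1]
opening: 0.65
grip_force: 0.0
```

```bash
python3 -c "
from h import *
delta([.535,-.308,.038],frame([0,0,-1],u(-24)))
from h import *
# gripper seen from scene: tip region, compare with TCP
im,d=shot('scene','s10'); P=cloud('scene',d); X,Y,Z=np.moveaxis(P,-1,0)
k=(X>.45)&(X<.62)&(Y>-.4)&(Y<-.2)&(Z>.1)&(Z<.35)
for a in np.arange(.22,.34,.02):
    q=P[k&(Z>a)&(Z<a+.02)]
    if len(q): print(round(a,2),len(q),q.min(0).round(3),q.max(0).round(3))
print(P[k][:,2].min())"
```

```text
pos [ 0.5344 -0.3099  0.2557] shift in tool now [ 0.0018 -0.0001  0.2177]
turn/2pi [-0.0001 -0.0001 -0.0004] shift after turn [ 0.002  -0.0002  0.2177]
0.24 69 [ 0.495 -0.331  0.242] [ 0.576 -0.286  0.26 ]
0.26 90 [ 0.498 -0.333  0.26 ] [ 0.577 -0.286  0.279]
0.28 158 [ 0.477 -0.344  0.28 ] [ 0.593 -0.274  0.3  ]
0.3 221 [ 0.479 -0.347  0.3  ] [ 0.597 -0.273  0.32 ]
0.32 245 [ 0.478 -0.347  0.32 ] [ 0.604 -0.272  0.34 ]
0.34 189 [ 0.474 -0.349  0.34 ] [ 0.603 -0.272  0.35 ]
0.24168542409620714
```

step_arm:
  increments:
    - [0.002,0,0.03,0,0,-0.0004]
    - [0,0,0.04,0,0,0]
    - [0,0,0.04,0,0,0]
    - [0,0,0.04,0,0,0]
    - [0,0,0.025,0,0,0]
    - [0,0,0.015,0,0,0]
    - [0,0,0.01,0,0,0]
    - [0,0,0.01,0,0,0]
    - [0,0,0.0075,0,0,0]
    - [0,0,0,0,0,0]

```text
time_s: 17.55
eef_pos: [0.5347, -0.3065, 0.0383]
tcp_rot: [0.838, 0.546, 0.0, -0.001]
ft_force: [0.1, -1.3, -0.1]
opening: 0.651
grip_force: 0.0
```

step_arm:
  increments:
    - [0,0,0,0,0,0]
    - [0,0,0,0,0,0]
    - [0,0,0,0,0,0]
    - [0,0,0,0,0,0]
    - [0,0,0,0,0,0]
    - [0,0,0,0,0,0]
    - [0,0,0,0,0,0]
  claw: 1
  force: 60

```text
time_s: 18.25
eef_pos: [0.535, -0.3067, 0.0394]
tcp_rot: [0.838, 0.545, 0.0, -0.0]
ft_force: [-1.0, -0.1, 5.9]
opening: 0.146
grip_force: 60.2
```

```bash
cat > m7.py <<'E'
from h import *
import sys
zt=float(sys.argv[1]); o=manip.get_obs(); C=R.from_quat(o['tcp_rot']).as_matrix(); print('tcp',o['eef_pos'].round(4),'yaw ytool',np.degrees(np.arctan2(C[1,1],C[0,1])).round(2))
for n in ['scene','top']:
    im,d=shot(n,n+'c'); P=cloud(n,d); X,Y,Z=np.moveaxis(P,-1,0); H,S,V=cv2.split(cv2.cvtColor(im,cv2.COLOR_RGB2HSV))
    c=o['eef_pos']; bl=((H>100)&(H<125)&(S>100)&(np.hypot(X-c[0],Y-c[1])<.13)&(abs(Z-zt)<.02)).astype(np.uint8)
    bl=cv2.morphologyEx(bl,cv2.MORPH_OPEN,np.ones((3,3))); p=np.vstack([x[:,0] for x in cv2.findContours(bl,0,1)[0] if cv2.contourArea(x)>60])
    w=onplane(n,p,zt)[:,:2]; print(n,cv2.minAreaRect((w*1000).astype(np.float32)),'z',np.median(Z[bl>0]).round(4))
E
python3 m7.py .008
```

```text
tcp [ 0.535  -0.3067  0.0394] yaw ytool -23.9
scene ((540.0979614257812, -307.67730712890625), (160.27919006347656, 118.9024429321289), 66.03423309326172) z 0.007
top ((552.744384765625, -267.0547180175781), (64.11466979980469, 119.21064758300781), 65.7490005493164) z 0.0086
```

step_arm:
  increments:
    - [0,0,-0.005,0,0,0]
    - [0,0,-0.015,0,0,0]
    - [0,0,-0.03,0,0,0]
    - [0,0,-0.04,0,0,0]
    - [0,0,-0.04,0,0,0]
    - [0,0,-0.04,0,0,0]
    - [0,0,-0.03,0,0,0]
    - [0,0,0,0,0,-0.0144]
    - [0,0,0,0,0,-0.0144]
    - [0,0,0,0,0,-0.0144]
    - [0,0,0,0,0,-0.0144]
    - [0,0,0,0,0,-0.0144]
    - [0,0,0,0,0,-0.0144]
    - [0,0,0,0,0,0]

```text
time_s: 19.75
eef_pos: [0.5344, -0.3066, 0.2392]
tcp_rot: [0.661, 0.75, 0.0, -0.0]
ft_force: [-0.5, -0.1, -3.0]
opening: 0.149
grip_force: 58.9
```

```bash
python3 m7.py .208; python3 -c "
from h import *
delta([.5505,.018,.24],frame([0,0,-1],u(7.2)))"
```

```text
tcp [ 0.5344 -0.3066  0.2392] yaw ytool 7.25
scene ((543.452880859375, -306.6588439941406), (117.587158203125, 157.95266723632812), 7.632502555847168) z 0.2068
top ((532.6102294921875, -294.57696533203125), (118.70269012451172, 128.1920623779297), 7.1033124923706055) z 0.2084
pos [ 0.5345 -0.3067  0.239 ] shift in tool now [ 0.3202  0.0558 -0.0006]
turn/2pi [ 0.     -0.0002 -0.0004] shift after turn [ 0.3201  0.0566 -0.001 ]
```

step_arm:
  increments:
    - [0.0229,0.004,0,0,0,0]
    - [0.0229,0.004,0,0,0,0]
    - [0.0229,0.004,0,0,0,0]
    - [0.0229,0.004,0,0,0,0]
    - [0.0229,0.004,0,0,0,0]
    - [0.0229,0.004,0,0,0,0]
    - [0.0229,0.004,0,0,0,0]
    - [0.0229,0.004,0,0,0,0]
    - [0.0229,0.004,0,0,0,0]
    - [0.0229,0.004,0,0,0,0]
    - [0.0229,0.004,0,0,0,0]
    - [0.0229,0.004,0,0,0,0]
    - [0.0229,0.004,0,0,0,0]
    - [0.0229,0.004,0,0,0,0]
    - [0,0,0.03,0,0,0]
    - [0,0,0.03,0,0,0]
    - [0,0,0.03,0,0,0]
    - [0,0,0.03,0,0,0]
    - [0,0,0.02,0,0,0]
    - [0,0,0,0,0,0]

```text
time_s: 21.85
eef_pos: [0.5481, 0.0185, 0.0966]
tcp_rot: [0.662, 0.75, -0.001, -0.002]
ft_force: [-0.7, -0.1, -3.8]
opening: 0.153
grip_force: 59.0
```

```bash
python3 -c "
from h import *
o=manip.get_obs(); print(o['eef_pos'],o['ft_force'])"; python3 m7.py .068
```

```text
[0.54805657 0.01846239 0.0966007 ] [-0.67673481 -0.05130541 -3.8162377 ]
tcp [0.5481 0.0185 0.0966] yaw ytool 7.1
scene ((558.694580078125, 17.363525390625), (122.8910903930664, 158.67530822753906), 7.419983386993408) z 0.0641
top ((539.8795166015625, 84.21459197998047), (115.72209167480469, 22.33457374572754), 3.398730993270874) z 0.067
```

```bash
python3 -c "
from h import *
im=cv2.imread('pics/scenec.png'); H,S,V=cv2.split(cv2.cvtColor(im,cv2.COLOR_BGR2HSV)); d=np.load('pics/scenec.npy'); P=cloud('scene',d)
m=((H>100)&(H<125)&(S>100)&(np.hypot(P[...,0]-.548,P[...,1]-.0185)<.13)&(abs(P[...,2]-.065)<.005)).astype(np.uint8)
k,l,st,cc=cv2.connectedComponentsWithStats(m); b=(l==1+st[1:,4].argmax()).astype(np.uint8)
cs,h=cv2.findContours(b,cv2.RETR_CCOMP,cv2.CHAIN_APPROX_NONE)
Rz=np.array([u(7.2)[:2],u(97.2)[:2]])
for i,c in enumerate(cs):
    w=onplane('scene',c[:,0],.0652)[:,:2]; q=(w-[.548,.0185])@Rz.T
    print('hole' if h[0,i,3]>=0 else 'outer',len(c),q.min(0).round(4),q.max(0).round(4),np.mean([w.min(0),w.max(0)],0).round(4))
yy=np.median
for c in [(283,239),(243,240)]: pass
ys,xs=np.nonzero(b); x0,x1,y0,y1=xs.min(),xs.max(),ys.min(),ys.max(); print(x0,x1,y0,y1)
g=cv2.cvtColor(im,cv2.COLOR_BGR2GRAY)
for y in range(y0-1,y1+2): print(y,''.join('%4d'%(S[y,x]) for x in range(x0-1,x1+2,1)))
" | cut -c1-240
```

```text
outer 181 [-0.0545 -0.0823] [0.0682 0.0769] [0.5556 0.0164]
hole 4 [ 0.0554 -0.0639] [ 0.0642 -0.0578] [ 0.615  -0.0344]
hole 4 [ 0.0471 -0.0493] [ 0.0559 -0.0432] [ 0.6049 -0.0209]
hole 4 [0.023  0.0388] [0.0322 0.0449] [0.5701 0.0635]
hole 4 [ 0.0062 -0.0421] [ 0.0156 -0.0358] [ 0.5637 -0.0188]
hole 13 [-0.0044 -0.077 ] [ 0.0146 -0.0579] [ 0.5616 -0.0481]
hole 13 [-0.0044  0.0514] [0.0145 0.0703] [0.545  0.0795]
hole 4 [-0.0139  0.0611] [-0.0043  0.0674] [0.5309 0.0811]
hole 4 [-0.049  0.049] [-0.0389  0.0554] [0.4978 0.0648]
237 289 219 246
218    9  11   9   9   4   4   5   4   4   5   4   4   5   4   6  10  10  10  12  10  12  15  26  31  21  12  10   5  12  22  20  11  18  26  30  28  28  30  30  30  32  36  46  50  48  42  36  34  36  36  36  36  20   5   9
219    9   7   7   9  30  36  38  36  34  40  46  44  46  51  50  51  51  51  53  53  55  62  77  67  25  14  13  13  14  16  23  38  52  68  75  73  74  74  76  81  91 102 119 120 120 117 113 111 111 114 113 107  61   7   9
220    9  11   4  30  90 110 110 110 111 117 128 131 133 131 122 107 108 105 106 107 115 121 121  87
[... 5499 characters left out ...]
7 182 178 179 173 139  65
245   15  94 162 169 168 168 173 168 170 170 162 166 169 172 168 172 171 171 170 167 166 159 158 162 169 172 167 162 144 140 154 159 153 155 146 135 129 146 156 155 143 134 123 123 132 132 139 132 136 136 134 129 129  95  49
246    9  62 119 121 119 123 121 118 119 116 116 114 117 117 105  88  99 103  98  99  96  72  62  86 110 132 112  78  50  42  54  69  56  57  50  37  36  55  60  49  40  33  23  34  54  55  54  56  59  55  50  47  50  50  33
247    5  34  50  46  50  51  50  46  47  46  50  54  54  51  27  10  11   7  12   8   7   8   7  11  19  21  19  14   7   2   6  14  21   6   3   7   7   3  10  25  16  10   7   3  19  23  19  22  19  19  19  22  19  22  19
```

step_arm:
  increments:
    - [0.0013,0,0.008,0,0,0]
    - [0,0,0.004,0,0,0]
    - [0,0,0.002,0,0,0]
    - [0,0,0,0,0,0]

```text
time_s: 22.35
eef_pos: [0.5499, 0.0198, 0.085]
tcp_rot: [0.661, 0.75, 0.0, -0.0]
ft_force: [0.2, -0.3, -3.8]
opening: 0.154
grip_force: 59.0
```

step_arm:
  increments:
    - [0,0,0.002,0,0,0]
    - [0,0,0.001,0,0,0]
    - [0,0,0,0,0,0]

```text
time_s: 22.65
eef_pos: [0.5498, 0.0198, 0.0819]
tcp_rot: [0.661, 0.75, 0.0, -0.0]
ft_force: [-0.2, -0.2, -3.4]
opening: 0.155
grip_force: 59.0
```

Now the underside is about 4 mm below the pin tops with no contact, so the pins are entering the holes.

step_arm:
  increments:
    - [0,0,0.002,0,0,0]
    - [0,0,0.002,0,0,0]
    - [0,0,0,0,0,0]

```text
time_s: 22.95
eef_pos: [0.5496, 0.0198, 0.0776]
tcp_rot: [0.661, 0.75, 0.0, -0.001]
ft_force: [0.3, -0.4, -2.8]
opening: 0.153
grip_force: 59.0
```

step_arm:
  increments:
    - [0,0,0.002,0,0,0]
    - [0,0,0.002,0,0,0]
    - [0,0,0,0,0,0]

```text
time_s: 23.25
eef_pos: [0.5496, 0.0198, 0.0736]
tcp_rot: [0.661, 0.75, 0.0, -0.001]
ft_force: [-0.6, -0.3, -2.5]
opening: 0.154
grip_force: 59.0
```

Still no contact, with 12 mm left to the seat.

step_arm:
  increments:
    - [0,0,0.002,0,0,0]
    - [0,0,0.002,0,0,0]
    - [0,0,0.002,0,0,0]
    - [0,0,0.002,0,0,0]
    - [0,0,0,0,0,0]

```text
time_s: 23.75
eef_pos: [0.5497, 0.0198, 0.0656]
tcp_rot: [0.661, 0.75, 0.0, -0.001]
ft_force: [-0.2, 0.3, -4.0]
opening: 0.15
grip_force: 59.0
```

step_arm:
  increments:
    - [0,0,0.002,0,0,0]
    - [0,0,0.001,0,0,0]
    - [0,0,0,0,0,0]

```text
time_s: 24.05
eef_pos: [0.5498, 0.0198, 0.0628]
tcp_rot: [0.661, 0.75, 0.0, -0.001]
ft_force: [-0.1, 0.0, -3.6]
opening: 0.152
grip_force: 59.0
```

step_arm:
  increments:
    - [0,0,0.001,0,0,0]
    - [0,0,0,0,0,0]

```text
time_s: 24.25
eef_pos: [0.5499, 0.0198, 0.0619]
tcp_rot: [0.661, 0.75, 0.0, -0.0]
ft_force: [0.4, 0.1, -3.5]
opening: 0.153
grip_force: 59.0
```

step_arm:
  increments:
    - [0,0,0.001,0,0,0]
    - [0,0,0.0005,0,0,0]
    - [0,0,0,0,0,0]

```text
time_s: 24.55
eef_pos: [0.55, 0.0198, 0.0614]
tcp_rot: [0.661, 0.75, 0.0, -0.0]
ft_force: [-2.7, -0.1, 7.6]
opening: 0.152
grip_force: 60.7
```

It made contact exactly at the seat height (TCP 0.0614). Now I release and retreat.

step_arm:
  increments:
    - [0,0,-0.0005,0,0,0]
    - [0,0,0,0,0,0]
    - [0,0,0,0,0,0]
    - [0,0,0,0,0,0]
    - [0,0,0,0,0,0]
  claw: 0.2

```text
time_s: 25.05
eef_pos: [0.5499, 0.0198, 0.0609]
tcp_rot: [0.661, 0.75, 0.0, -0.0]
ft_force: [-0.1, -0.3, -0.5]
opening: 0.399
grip_force: 0.0
```

step_arm:
  increments:
    - [0,0,-0.005,0,0,0]
    - [0,0,-0.01,0,0,0]
    - [0,0,-0.02,0,0,0]
    - [0,0,-0.04,0,0,0]
    - [0,0,-0.04,0,0,0]
    - [0,0,-0.04,0,0,0]
    - [0,0,-0.04,0,0,0]
    - [0,-0.04,-0.02,0,0,0]
    - [0,-0.04,0,0,0,0]
    - [0,-0.04,0,0,0,0]
    - [0,-0.03,0,0,0,0]
    - [0,0,0,0,0,0]
    - [0,0,0,0,0,0]

```text
time_s: 26.35
eef_pos: [0.4014, 0.0007, 0.277]
tcp_rot: [0.661, 0.75, 0.001, 0.001]
ft_force: [0.5, 0.5, -0.3]
opening: 0.401
grip_force: 0.0
```

```bash
cat > m8.py <<'E'
from h import *
print(manip.get_obs()['eef_pos'],manip.get_obs()['opening'])
for n in ['scene','top']:
    im,d=shot(n,n+'f'); P=cloud(n,d); X,Y,Z=np.moveaxis(P,-1,0); H,S,V=cv2.split(cv2.cvtColor(im,cv2.COLOR_RGB2HSV))
    bl=(H>100)&(H<125)&(S>100)&(np.hypot(X-.55,Y-.019)<.105)&(Z>.005)&(Z<.06)&(X>.48); q=P[bl]; r=cv2.minAreaRect((q[:,:2]*1000).astype(np.float32))
    A=np.c_[q[:,:2]-[.55,.019],np.ones(len(q))]; f=np.linalg.lstsq(A,q[:,2],rcond=None)[0] if len(q)>9 else None
    print(n,'cover',len(q),r,'z,tilt',np.median(q[:,2]).round(4) if len(q) else '',f)
    o=(H>3)&(H<18)&(S>120)&(X>.4)&(X<.6)&(Y>.2)&(Y<.4)&(Z>.12); q=P[o]; print(' mag',len(q),np.percentile(q,[2,50,98],axis=0).round(4).tolist()) if len(q) else 0
    for nm,(a,bb,cc,dd) in dict(bottle=(.5,.65,-.2,-.11),tube=(.5,.65,.12,.2)).items():
        q=P[(X>a)&(X<bb)&(Y>cc)&(Y<dd)&(Z>.03)&(Z<.16)]; print(' ',nm,q.mean(0).round(3))
E
python3 m8.py
```

```text
[0.40139964 0.00070863 0.27702126] 0.4009291782356309
scene cover 1143 ((553.6112060546875, 16.406524658203125), (121.58478546142578, 162.7331085205078), 7.268050670623779) z,tilt 0.029 [-0.01230604 -0.00187452  0.02957252]
 mag 476 [[0.5217, 0.2531, 0.1695], [0.53, 0.2995, 0.2175], [0.5367, 0.3468, 0.2368]]
  bottle [ 0.578 -0.15   0.082]
  tube [0.574 0.163 0.08 ]
top cover 1274 ((551.2564086914062, 15.103645324707031), (122.76581573486328, 160.9575958251953), 7.39084005355835) z,tilt 0.0303 [-0.00706098 -0.00332934  0.03046127]
 mag 220 [[0.5153, 0.2521, 0.1941], [0.5224, 0.2976, 0.2367], [0.5316, 0.3455, 0.2402]]
  bottle [ 0.561 -0.148  0.1  ]
  tube [0.559 0.161 0.082]
```

The cover's top face is level at z 0.030, so it is flush. The magnifier hangs still, and the bottle and tube have not moved. I'm handing in.

```bash
python3 -c "
from station import manip; print(manip.close_job())"
```

```text
the job is handed in; nothing more can be done
None
```

The magnifier hangs still by its orange loop on the steel bar, and the blue cover then went over both pins and lies flush on the fixture; the job took about 26.5 s and is handed in (no verdict was returned), with bottle and tube measured unmoved and the bin not re-measured.

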